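# Free the bakery scale's transport lock and fit its pan

## Task

Get the small ingredient scale ready for use. First, with a fingertip inside its recessed slot, slide the tiny transport lock all the way towards the display. Then slide the thin steel pan, which lies flat on the wooden block, out over the block's front edge so that it can be gripped, pick it up without letting it fall to the bench, lay it flat, centred and lengthways on the scale's raised pan support, and let go; leave the jar, the bowl and the dough scraper where they are.

Things in the scene. Friction and masses are not known exactly. Their poses are not given: they have to be found in the camera images.
- scale: White bench scale, fixed to the bench. Housing 260 (x) x 200 (y) mm, flat deck 50 mm above the bench. Origin on the bench under the centre of the housing; x points from the front (slot and display) to the back (pan support), y to the left seen from the front, z up. In the front part of the deck, the display (78 mm long, a flat picture level with the deck) lies left (+y) of the slot.
- slot_centre (a point): Centre of the recessed slot's mouth, level with the deck, at (-85, -45, 50) mm in the scale's frame. The slot runs along the scale's y: 70 mm long (y), 30 mm wide (x), 5 mm deep with a flat floor.
- lock (a joint): Travel of the transport lock, in m: about 0 = locked (start, 0 to 0.0015), 0.014 = fully free, at its stop. It slides along the scale's +y, towards the display, stays where it is left, and needs about 2 N to move.
- lock_top (a point): Centre of the top of the transport lock, a white piece 12 mm long (along the slot), 20 mm wide and 5 mm tall that stands on the slot floor, its top flush with the deck. Axes as the scale's. With the lock at 0 it lies at (-85, -34, 50) mm in the scale's frame: the slot is empty for 40 mm behind it (-y side), where a fingertip can go in and push it.
- support_top (a point): Centre of the top face of the aluminium pan support, a bar 90 (x) x 36 (y) x 10 mm on a post, its top 85 mm above the bench and 35 mm above the deck, at (50, 0, 85) mm in the scale's frame. Axes as the scale's. The pan, laid on it along x, overhangs it on all sides, so that there is room for fingers beside it.
- block: Light wooden block, 200 (x) x 160 (y) x 40 (z) mm, fixed to the bench. Origin under its centre; its front edge, nearest the robot, is at x = -100 mm in its frame; top at z = 40 mm.
- pan: Flat steel weighing pan, a loose plate 130 (x) x 60 (y) x 3 mm, about 150 g. Origin at the centre of its underside, x along its length (its -x end faces the block's front edge at the start), z up. At the start it lies flat on the block, its front end 10 to 45 mm short of the edge.
- jar: Glass jar with a steel cap, 64 mm across, 110 mm tall, a bystander. Origin at the centre of its underside.
- bowl: White bowl, 100 mm across, 50 mm tall, a bystander. Origin at the centre of its underside.
- scraper: Dough scraper lying flat, a steel blade with a wooden grip along one side, about 88 x 125 x 16 mm, a bystander. Origin under the blade's centre.
Not all that is in view belongs to the job. Of the things shaped like the pan, the steel one is meant.

How it is judged (in metres and radians):
On the way, in this order (a step that is already met when the one before it is completed fails the run):
1. the transport lock is slid fully towards the display (at least 12 of its 14 mm), the pan still lying on the block (value of joint lock above 0.012 m and z of pan in the frame of block below 0.046 m), for 0.2 s.
2. the pan lies on the block and hangs over its front edge by 20 mm or more (its centre within 45 mm of the edge) (x of pan in the frame of block between -0.105 and -0.055 m and z of pan in the frame of block between 0.036 and 0.045 m and angle between pan's own z axis and vertical below 0.1 rad), for 0.1 s.
At the end, for the whole second after the job is handed in: The lock is at least 12 mm along its 14 mm travel; the pan rests flat on the pan support (height within 3 mm, tilt under 0.06 rad), its centre within 15 mm of the support's centre, its length within 0.2 rad of the support's, released and at rest (value of joint lock above 0.012 m and horizontal distance between pan and support_top below 0.015 m and z of pan in the frame of support_top between -0.003 and 0.003 m and angle between pan's own z axis and vertical below 0.06 rad and angle between the x axis of pan and the x axis of scale, either way round below 0.2 rad and linear speed of pan below 0.02 m/s); the robot touches nothing.
It fails at once if the pan falls off the block towards the bench (height (world z) of pan below 0.025 m).
It fails at once if the jar is moved by more than 30 mm (distance of jar from where it was at the start of the episode above 0.03 m).
It fails at once if the bowl is moved by more than 30 mm (distance of bowl from where it was at the start of the episode above 0.03 m).
It fails at once if the scraper is moved by more than 30 mm (distance of scraper from where it was at the start of the episode above 0.03 m).
It also fails if it takes over 64 s, if anything falls off the work surface, if the arm or the gripper's body presses on something with over 40 N, if the wrist force passes 120 N, or if a joint passes its speed limit or range.

## Robot

A 6-joint arm with a two-finger parallel gripper is mounted at the origin on the work surface. World frame = base frame: x ahead of the robot, y to its left, z up, the work surface at z = 0. Lengths are in m, angles in degrees, forces in N, time in s.
With the tool pointing down it reaches from about 0.35 to 0.875 m from the base axis. Payload 4.2 kg.
Tool frame: the origin (TCP) lies midway between the tips of the shut fingers; the grasp point (between the pads) lies 19 mm behind it; z points along the fingers, y is the line along which they close (so a half turn about z gives the same grasp; the last joint's range is limited). The gripper opens to 87 mm and grips with 3 to 60 N. Pads are 19 mm wide; open, the fingers measure 117 mm over their backs; the gripper's body (75 mm by 190 mm) begins 51 mm behind the grasp point.
Start: joints at [87.468, 22.042, 0.453, 0, -68.411, -14.817], TCP at [0.186, 0.597, 0.223] pointing down, gripper open.
Joint ranges: [-179.83, 179.83], [-69.29, 118.12], [-61.27, 80.66], [-181.25, 117.63], [-171.15, -9.14], [-177.46, 177.46]. Speed limits (degrees/s): [159.86, 159.86, 180, 180, 180, 180].

## Interface

Orientations are given as [roll, pitch, yaw] about the fixed x, y, z axes, in that order (R = Rz(yaw) Ry(pitch) Rx(roll)).
In Python, from workcell import env gives the robot as it stands. The module is installed in compiled form; this text tells all that it offers. Calls block until the motion is done:
- env.goto(position, orientation): joint-space move of the TCP to a pose.
- env.move_straight(position, rotation=None, rate=0.15, force_limit=None): straight line of the TCP; rotation=None keeps the orientation; rate is the mean speed in m/s. With force_limit (N) it stops when the force on the tool has changed by that much, and returns True; else False.
- env.set_joints(angles): joint-space move.
- env.gripper_to(opening, grasp_force=None): opening from 0.0 (shut) to 1.0 (fully open); grasp_force is the grip in N (None keeps the last); returns when the fingers have stopped.
- env.dwell(seconds).
- env.inverse_kinematics(position, orientation): joint angles nearest the present ones, or None.
- env.read_state(): the state.
- env.grab_frame(name): name is "side" or "top"; returns a dict with "image" (400x640x3 uint8, blue, green, red), "fx", "fy", "cx", "cy" (pixels), "position" and "orientation" of the camera in the world. Camera axes: x right, y up, looking along -z (the intrinsics and any distortion apply to the point x, -y, -z); pixel columns grow to the right and rows downward; lengths in m; the calibration is good to about 2 mm. A picture is of the moment at which its call begins. There is no depth.
A pose or a line that the arm cannot do raises env.Unreachable and nothing moves.
- env.close_job(): hands the job in; it is judged then, once.
Trained networks look in a picture, given as the dict that the camera call returned (one of the last four; its "shot" number tells which), for a name from the list of things; names that differ only in an ending like _2 or _b are one class to them, and where a whole thing is asked for, a point or a joint stands for the part that bears it (a point fixed in the world has none). Each returns a list of dicts, best first, with "score" (0 to 1); they miss things now and then, are a little off and sometimes report something else, mostly with a low value. They report only what shows in the picture. A call takes as long as a camera call. They do not tell look-alikes from the thing itself.
- env.search_frame(picture, thing): "xyz" ([x, y, z] in m, in world coordinates, good to about 4 mm: the middle of the surface that is visible of it).
- env.trace(picture, thing): "mask" (400x640 bool, what is visible of it).
The state is a dict: "clock": time; "joint_positions": joint angles; "qvel": joint speeds; "joint_torque": joint torques, N m; "position": TCP position; "tool_rot": TCP orientation; "force": force on the tool from outside, world axes, zero at the start; "wrist_torque": the same for the moment, N m; "opening": opening from 0.0 (shut) to 1.0 (fully open); "finger_force": force on a finger pad.
Only numpy, scipy, OpenCV 4.12 (cv2) and the standard library are available. Lean on these libraries where they do the work, as an engineer would, in place of code of your own. Each camera call takes 0.05 s, during which the arm holds its last target. There are 200 camera calls.

## Working session

There is one attempt and no reset: what is moved stays moved. The work goes in short steps, each a Python script; the robot and the scene stay as the last script left them, time stands still between calls to the robot, and variables do not carry over. Pictures are saved under pics/ and viewed, at most 10 in all, crops included, and the job is handed in when it is done.

```bash
mkdir -p pics; ls
cat > h.py <<'E'
import numpy as np, cv2
from scipy.spatial.transform import Rotation as R
from workcell import env
def shot(cam,name=None):
    p=env.grab_frame(cam)
    if name: cv2.imwrite(f'pics/{name}.png',p['image'])
    return p
E
python3 - <<'E'
from h import *
for c in ('top','side'):
    p=shot(c,c+'0')
    print(c,{k:(v if k!='image' else 0) for k,v in p.items()})
    for t in ('scale','slot_centre','lock','lock_top','support_top','block','pan','jar','bowl','scraper'):
        try: print(t,[(np.round(d['xyz'],3).tolist(),round(float(d['score']),2)) for d in env.search_frame(p,t)][:4])
        except Exception as e: print(t,repr(e)[:100])
s=env.read_state();print(s)
E
```

```text
pics
top {'image': 0, 'fx': 516.1536551200793, 'fy': 516.1536551200793, 'cx': 326.4314708310939, 'cy': 195.96761841062533, 'position': array([0.31227711, 0.00450188, 1.77953873]), 'orientation': array([  7.43284601,  -0.98217967, -89.29563661]), 'shot': 1}
scale [([0.557, 0.223, 0.052], 0.72), ([0.714, 0.0, 0.11], 0.71)]
slot_centre [([0.56, 0.222, 0.048], 0.91), ([0.579, -0.256, 0.044], 0.19)]
lock []
lock_top []
support_top [([0.553, 0.221, 0.053], 0.71)]
block [([0.574, -0.237, 0.039], 0.63)]
pan [([0.349, -0.31, 0.001], 0.95), ([0.671, -0.457, 0.001], 0.82), ([0.538, -0.026, 0.003], 0.62), ([0.58, -0.262, 0.046], 0.61)]
jar [([0.715, -0.0, 0.108], 0.69)]
bowl [([0.535, 0.479, 0.022], 0.62), ([0.558, 0.227, 0.051], 0.22)]
scraper [([0.478, -0.456, 0.001], 0.87)]
side {'image': 0, 'fx': 442.75077478700666, 'fy': 442.75077478700666, 'cx': 318.814743132794, 'cy': 203.7589394679546, 'position': array([-0.05228518, -0.92090008,  1.0567664 ]), 'orientation': array([ 47.52873226,  -0.42254221, -32.2614136 ]), 'shot': 2}
scale [([0.546, 0.194, 0.047], 0.7)]
slot_centre [([0.549, 0.194, 0.
[... 349 characters left out ...]
scraper []
{'clock': 1.1, 'joint_positions': array([ 8.74680859e+01,  2.20405352e+01,  4.53262643e-01,  1.40593223e-03,
       -6.84114475e+01, -1.48189449e+01]), 'qvel': array([-0.0225716 ,  0.00830776,  0.07139269,  0.09520022,  0.00381492,
       -0.01130525]), 'joint_torque': array([ 7.26021899e-04, -3.90479207e+01,  1.87619162e+01,  4.22447875e+00,
        1.53086346e-02, -3.42747569e-05]), 'position': array([0.1863424 , 0.5965588 , 0.22257015]), 'tool_rot': array([-1.79998428e+02, -9.36465865e-04, -1.73503418e+01]), 'force': array([ 0.65865584, -0.08783132,  0.81473633]), 'wrist_torque': array([ 0.0383649 ,  0.01173544, -0.03336995]), 'finger_force': 0.0, 'opening': 0.9940136005386837}
```

Run:
```python
import cv2
a=cv2.imread('pics/top0.png'); 
# scene region enlarged
cv2.imwrite('pics/top0c.png',cv2.resize(a[40:240,150:520],None,fx=2.1,fy=2.1,interpolation=cv2.INTER_CUBIC)[:600,:800])
```

```text
(no output)
```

View pics/top0c.png

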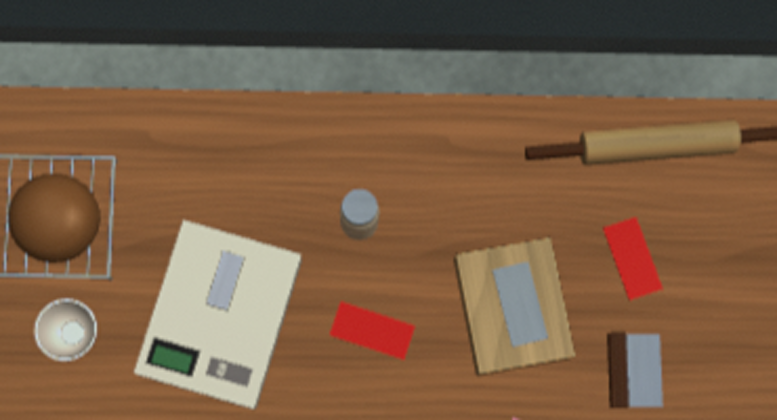

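View pics/side0.png

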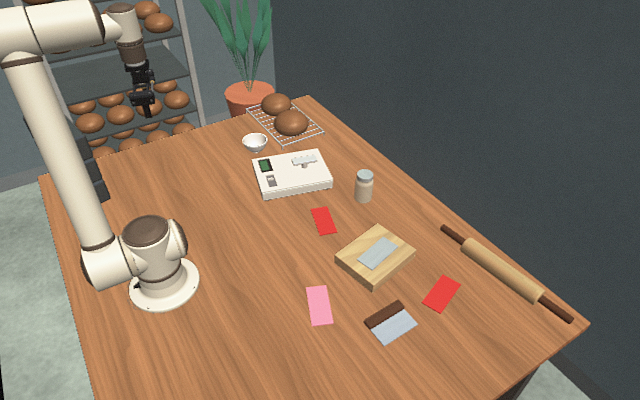

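The pictures show the scale in the top crop, with the slot at about (228,371), the display at (172,357) and the support at (225,280). The block with the grey steel pan is at (515,305). The red and pink plates are decoys. Next I'll fit box models to the masks in both views.

```bash
cat >> h.py <<'E'
from scipy.optimize import minimize
def proj(p,X):
    c=R.from_euler('xyz',p['orientation'],degrees=True).inv().apply(np.atleast_2d(X)-p['position'])
    return np.c_[p['cx']+p['fx']*c[:,0]/-c[:,2], p['cy']-p['fy']*c[:,1]/-c[:,2]]
def box(dx,dy,z0,z1):
    return np.array([[a*dx/2,b*dy/2,z] for a in(-1,1) for b in(-1,1) for z in(z0,z1)])
def toworld(q,X):
    w=R.from_euler('z',q[2]).apply(np.atleast_2d(X)); return w+[q[0],q[1],q[3] if len(q)>3 else 0]
def sil(p,W,S=4):
    u=cv2.convexHull(((proj(p,W)+.5)*S*16-8).astype(np.int32))
    m=np.zeros((400*S,640*S),np.uint8); cv2.fillConvexPoly(m,u,1,shift=4)
    return cv2.resize(m.astype(np.float32),(640,400),interpolation=cv2.INTER_AREA)
def fit(views,B,q0):
    def cost(q):
        c=0
        for p,m in views:
            s=sil(p,toworld(q,B)); c+=np.abs(s-m).sum()/m.sum()
        return c
    q0=np.array(q0,float); d=[.01,.01,.1,.006][:len(q0)]
    for _ in range(2):
        r=minimize(cost,q0,method='Nelder-Mead',options=dict(initial_simplex=np.vstack([q0]+[q0+np.eye(len(q0))[i]*d[i] for i in range(len(q0))]),xatol=1e-4,fatol=1e-5)); q0=r.x
    return r.x,r.fun
def mask(p,thing,xy):
    """mask of the detection whose centroid lies nearest the projected xyz"""
    u=proj(p,xy)[0]; L=env.trace(p,thing)
    L=[l for l in L if l['mask'].sum()>20]
    f=lambda l: np.hypot(*(np.argwhere(l['mask']).mean(0)[::-1]-u))
    l=min(L,key=f); return l['mask'].astype(np.float32),f(l),l['score']
E
python3 - <<'E'
from h import *
P=[shot('top'),shot('side')]
import pickle
pickle.dump(P,open('P.pkl','wb'))
for n,B,q,c in (('scale',box(.26,.2,0,.05),[.557,.223,-.3],[.557,.223,.04]),('block',box(.2,.16,0,.04),[.574,-.25,.1],[.574,-.25,.03]),('pan',box(.13,.06,0,.003),[.58,-.262,.2,.04],[.58,-.262,.045])):
    V=[]
    for p in P:
        try:
            m,d,s=mask(p,n,c); print(n,'area',m.sum(),'d',d,'score',s); V.append((p,m))
        except Exception as e: print(n,e)
    for v in ([V] + ([[V[0]],[V[1]]] if n!='pan' and len(V)>1 else [])):
        x,f=fit(v,B,q); print(n,np.round(x,4),round(f,3), np.degrees(x[2]))
E
```

```text
scale area 4680.0 d 0.7883433884512882 score 0.83
scale area 2937.0 d 3.3577359589789704 score 0.67
scale [ 0.5601  0.2256 -0.2812] 0.116 -16.11203270864006
scale [ 0.5607  0.2251 -0.2787] 0.021 -15.97046952002843
scale [ 0.5614  0.2325 -0.2665] 0.086 -15.271431273646936
block area 2020.0 d 2.073111501447411 score 0.66
block area 2633.0 d 5.615908237909622 score 0.65
block [ 0.5804 -0.2569  0.1973] 0.7 11.304420123110624
block [ 0.5824 -0.2554  0.1907] 0.415 10.92443469012656
block [ 0.5788 -0.2574  0.2007] 0.268 11.499793156689197
pan area 623.0 d 1.2028906927219816 score 0.56
pan area 656.0 d 1.7165190592141506 score 0.62
pan [ 0.5826 -0.2639  0.2506  0.0392] 0.186 14.358533194954342
```

Run:
```python
from h import *
P=[shot('top'),shot('side')]
V=[]
for p in P:
    b=mask(p,'block',[.574,-.25,.03])[0]; a=mask(p,'pan',[.58,-.262,.045])[0]
    V.append((p,np.maximum(a,b)))
for v in (V,V[:1],V[1:]):
    x,f=fit(v,box(.2,.16,0,.04),[.58,-.256,.2]); print('block',np.round(x,4),round(f,3))
    if v is V: qb=x
qs=[.5607,.2251,-.2787]; qp=[.5826,-.2639,.2506,.0392]
out=[]
S=6
for p,(cs,cb) in zip(P,(([.5607,.2251,.05]),([.58,-.26,.04]))) if 0 else [(P[0],0),(P[1],0)]:
    for c in ([.5607,.2251,.05],[.58,-.26,.04]):
        u=proj(p,c)[0].astype(int); x0,y0=u-[33,42 if p is P[0] else 33]; w,h=66,(84 if p is P[0] else 66)
        w,h,x0,y0=66,50 if p is P[1] else 84,u[0]-33,u[1]-(25 if p is P[1] else 42)
        im=cv2.resize(p['image'][y0:y0+h,x0:x0+w],None,fx=S,fy=S,interpolation=cv2.INTER_CUBIC)
        def dr(W,col):
            q=((proj(p,W)-[x0,y0]+.5)*S).astype(np.int32); cv2.polylines(im,[q],True,col,1,cv2.LINE_AA)
        rect=lambda cx,cy,dx,dy,z:[[cx-dx/2,cy-dy/2,z],[cx+dx/2,cy-dy/2,z],[cx+dx/2,cy+dy/2,z],[cx-dx/2,cy+dy/2,z]]
        if c[1]>0:
            for W,col in ((rect(0,0,.26,.2,.05),(0,0,255)),(rect(-.085,-.045,.03,.07,.05),(255,0,0)),(rect(-.085,-.034,.02,.012,.05),(0,200,0)),(rect(.05,0,.09,.036,.085),(255,0,255))): dr(toworld(qs,W),col)
        else:
            dr(toworld(qb,rect(0,0,.2,.16,.04)),(0,0,255)); dr(toworld(qp,rect(0,0,.13,.06,.003)),(255,0,0))
        out.append(im)
h=max(i.shape[0] for i in out[:2])
cv2.imwrite('pics/ov_top.png',np.hstack(out[:2])); cv2.imwrite('pics/ov_side.png',np.hstack(out[2:]))
```

```text
block [ 0.5814 -0.2569  0.1921] 0.117
block [ 0.5832 -0.257   0.1905] 0.063
block [ 0.5798 -0.2564  0.1967] 0.039Traceback (most recent call last):
  File "<stdin>", line 13, in <module>
TypeError: cannot unpack non-iterable int object
```

```bash
cat > ov.py <<'E'
from h import *
rect=lambda cx,cy,dx,dy,z:[[cx-dx/2,cy-dy/2,z],[cx+dx/2,cy-dy/2,z],[cx+dx/2,cy+dy/2,z],[cx-dx/2,cy+dy/2,z]]
def crop(p,c,polys,w=66,h=84,S=6):
    u=proj(p,c)[0].astype(int); x0,y0=u[0]-w//2,u[1]-h//2
    im=cv2.resize(p['image'][y0:y0+h,x0:x0+w],None,fx=S,fy=S,interpolation=cv2.INTER_CUBIC)
    for W,col in polys:
        cv2.polylines(im,[((proj(p,W)-[x0,y0]+.5)*S).astype(np.int32)],True,col,1,cv2.LINE_AA)
    return im
def scale_polys(qs,lock=0):
    return [(toworld(qs,W),c) for W,c in ((rect(0,0,.26,.2,.05),(0,0,255)),(rect(-.085,-.045,.03,.07,.05),(255,0,0)),(rect(-.085,-.034+lock,.02,.012,.05),(0,200,0)),(rect(.05,0,.09,.036,.085),(255,0,255)))]
E
python3 - <<'E'
from ov import *
P=[shot('top'),shot('side')]
V=[(p,mask(p,'scale',[.557,.223,.04])[0]) for p in P]
B=box(.26,.2,0,.05); S2=box(.09,.036,.05,.085)+[.05,0,0]
def cost(q,V): return sum(np.abs(np.maximum(sil(p,toworld(q,B)),sil(p,toworld(q,S2)))-m).sum()/m.sum() for p,m in V)
for v in (V[:1],V[1:],V):
    x0=np.array([.5607,.2251,-.2787])
    r=minimize(cost,x0,args=(v,),method='Nelder-Mead',options=dict(initial_simplex=np.vstack([x0,x0+[.008,0,0],x0+[0,.008,0],x0+[0,0,.08]]))); print(np.round(r.x,4),r.fun)
qs=r.x; qp=[.5826,-.2639,.2506,.0392]; qb=[.5814,-.2569,.1921]
bp=[(toworld(qb,rect(0,0,.2,.16,.04)),(0,0,255)),(toworld(qp,rect(0,0,.13,.06,.003)),(255,0,0))]
for n,p,h in (('top',P[0],96),('side',P[1],64)):
    cv2.imwrite(f'pics/ov_{n}.png',np.hstack([crop(p,[.5607,.2251,.05],scale_polys(qs),66 if h>64 else 90,h,6 if h>64 else 4),crop(p,[.58,-.26,.04],bp,66 if h>64 else 90,h,6 if h>64 else 4)]))
E
```

```text
[ 0.5615  0.2259 -0.2797] 0.0424661710858345
[ 0.5603  0.2315 -0.2754] 0.05992696061730385
[ 0.5606  0.2273 -0.2721] 0.1112527996301651
```

View pics/ov_top.png

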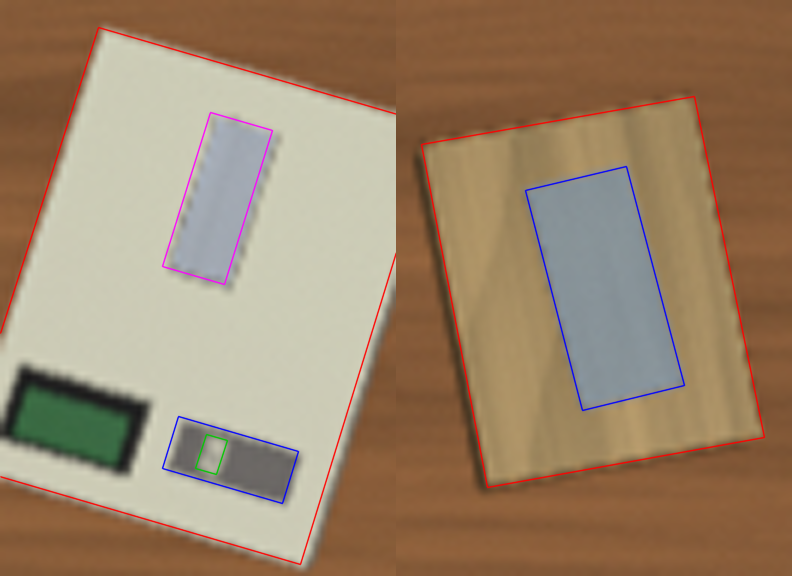

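View pics/ov_side.png

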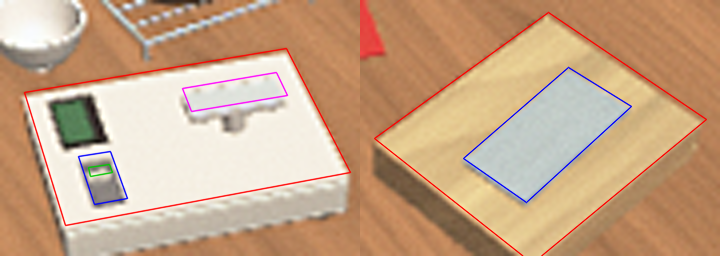

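The overlays agree to about 2 mm in both views: slot and lock, support and pan all lie on their outlines, and the pan height comes out at 39 mm. Now the lock.

```bash
cat >> h.py <<'E'
QS=np.array([.5606,.2270,-.2755]); QB=np.array([.5814,-.2569,.1935]); QP=np.array([.5826,-.2639,.2506])
def at(q,x,y,z): return toworld(q,[x,y,z])[0]
def st(msg=''):
    s=env.read_state(); print(msg,'t',round(s['clock'],2),'pos',np.round(s['position'],4),'F',np.round(s['force'],1),'op',round(s['opening'],3),'ff',round(s['finger_force'],1)); return s
E
python3 - <<'E'
from h import *
yaw=np.degrees(QS[2]); o=[180,0,yaw]
env.gripper_to(0.0,20)
env.goto(at(QS,-.085,-.061,.09),o); st('above')
env.move_straight(at(QS,-.085,-.061,.058),rate=.08)
hit=env.move_straight(at(QS,-.085,-.061,.041),rate=.015,force_limit=4); s=st(f'hit {hit}')
print('scale frame',R.from_euler('z',-QS[2]).apply(s['position']-[QS[0],QS[1],0]))
E
```

```text
above t 5.37 pos [0.4625 0.1924 0.0903] F [-0.3  0.6  0.8] op 0.005 ff 0.0
hit True t 6.72 pos [0.4622 0.1914 0.0454] F [-0.5  0.2  3.8] op 0.006 ff 2.0
scale frame [-0.08502976 -0.06107233  0.04543661]
```

Run:
```python
from h import *
env.move_straight(at(QS,-.085,-.061,.0468),rate=.02); st('up')
hit=env.move_straight(at(QS,-.085,-.032,.0468),rate=.015,force_limit=12); s=st(f'hit {hit}')
print('scale frame',R.from_euler('z',-QS[2]).apply(s['position']-[QS[0],QS[1],0]))
```

```text
up t 6.97 pos [0.4621 0.1914 0.0467] F [-0.8 -0.1  0.1] op 0.007 ff 0.0
hit True t 8.51 pos [0.4678 0.2134 0.0463] F [-0.7  0.3 -0.4] op 0.007 ff 0.0
scale frame [-0.08556634 -0.03828222  0.04630167]
```

Run:
```python
from h import *
c=R.from_euler('z',-QB[2]).apply(np.r_[QP[:2]-QB[:2],0]); print('pan in block',c)
s=env.read_state()['position']
env.move_straight(s+[-.001,-.004,0],rate=.03)
env.move_straight(np.r_[s[:2]+[-.001,-.004],.14],rate=.15)
o=[180,0,np.degrees(QP[2])]
env.goto(at(QP,.084,0,.14),o)
p=shot('top','lock'); 
from ov import *
cv2.imwrite('pics/lock_c.png',crop(p,at(QS,-.085,-.045,.05),scale_polys(QS,.014)[1:3],30,24,16))
env.move_straight(at(QP,.084,0,.055),rate=.12)
hit=env.move_straight(at(QP,.084,0,.034),rate=.015,force_limit=4); s=st(f'hit {hit}')
q=R.from_euler('z',-QB[2]).apply(np.r_[s['position'][:2]-QB[:2],0]); print('tool in block',q)
```

```text
pan in block [-0.00016846 -0.00710011  0.        ]
hit True t 13.18 pos [ 0.6639 -0.2431  0.0405] F [0.1 0.2 3.3] op 0.007 ff 1.9
tool in block [ 0.08361853 -0.00229263  0.        ]
```

View pics/lock_c.png

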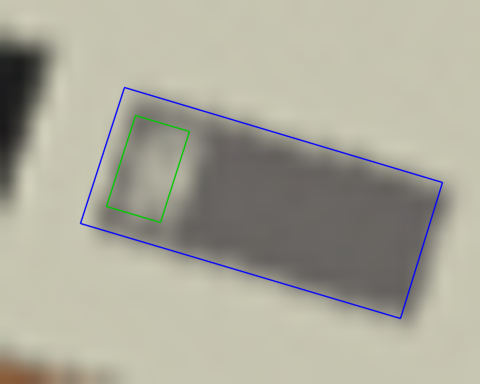

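In the crop the white lock at about (160,170) sits at the display end of the slot, 4 to 5 mm from its end, as expected at full travel. Now I'll push the pan.

Run:
```python
from ov import *
env.move_straight(at(QP,.084,0,.0412),rate=.02)
env.move_straight(at(QP,.0,0,.0412),rate=.04); s=st('pushed')
env.move_straight(at(QP,.008,0,.0412),rate=.05)
env.move_straight(at(QP,.008,0,.15),rate=.15)
env.goto(at(QP,-.0,.20,.2),[180,0,np.degrees(QP[2])])
P=[shot('top'),shot('side')]; c=at(QP,-.075,0,.042)
V=[]
for p in P:
    m,d,sc=mask(p,'pan',c); print(m.sum(),d,sc); V.append((p,m))
x,f=fit(V,box(.13,.06,0,.003),[c[0],c[1],QP[2],.04]); print(x,f,R.from_euler('z',-QB[2]).apply(np.r_[x[:2]-QB[:2],0]))
po=[(toworld(x,rect(0,0,.13,.06,.003)),(255,0,0)),(toworld(QB,rect(0,0,.2,.16,.04)),(0,0,255))]
cv2.imwrite('pics/push.png',np.hstack([crop(P[0],[.55,-.26,.04],po,90,90,4),crop(P[1],[.55,-.26,.04],po,90,90,4)]))
st()
```

```text
pushed t 15.68 pos [ 0.5827 -0.2639  0.0412] F [0.8 0.3 0.3] op 0.001 ff 0.4
676.0 0.7007117188706563 0.96
774.0 1.7803711734772625 0.65
[ 0.50961362 -0.28291248  0.25040614  0.04035078] 0.15843668580055237 [-0.07544871 -0.01172287  0.        ]
 t 17.91 pos [ 0.5332 -0.0713  0.1992] F [-0.2 -0.4  0.2] op 0.007 ff 0.0
```

View pics/push.png

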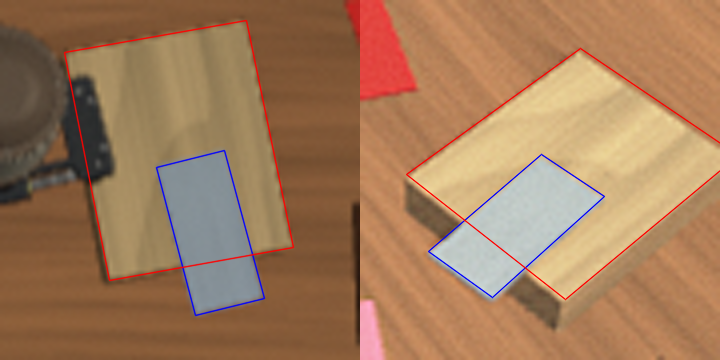

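The pan overhangs the front edge by 40 mm, with its centre at block x of -75 mm. It lies flat in both views, so I'll grip it across its width.

Run:
```python
from ov import *
Q=np.array([.5096,-.2829,.2504]); o=[180,0,np.degrees(Q[2])]
env.gripper_to(1.0)
env.goto(at(Q,-.042,0,.12),o)
hit=env.move_straight(at(Q,-.042,0,.024),rate=.08,force_limit=6); st(f'down {hit}')
if not hit:
    env.gripper_to(0.0,50); s=st('grip')
    env.move_straight(at(Q,-.042,0,.034),rate=.02); st('lift1')
    env.move_straight(at(Q,-.042,0,.16),rate=.08); st('lift')
    P=[shot('top'),shot('side','held')]
    cv2.imwrite('pics/heldc.png',cv2.resize(P[1]['image'][150:330,230:470],None,fx=3,fy=3,interpolation=cv2.INTER_CUBIC))
```

```text
down False t 21.74 pos [ 0.4694 -0.2935  0.0246] F [ 0.1 -0.   1. ] op 0.996 ff 0.0
grip t 22.38 pos [ 0.4688 -0.2933  0.0241] F [-0.4 -0.4  1.8] op 0.669 ff 50.0
lift1 t 23.02 pos [ 0.4688 -0.2933  0.034 ] F [ 1.  -0.1 -1.9] op 0.672 ff 50.0
lift t 24.75 pos [ 0.4686 -0.2932  0.1594] F [-0.4 -0.3 -1.6] op 0.668 ff 50.0
```

View pics/heldc.png

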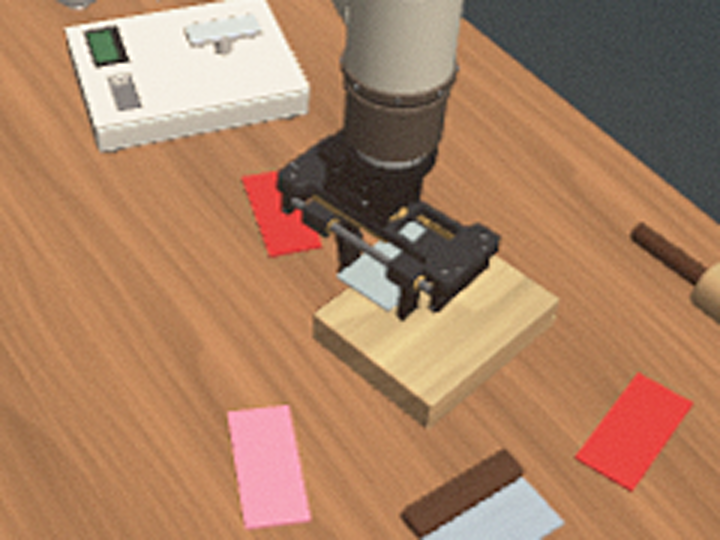

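The pan is held, both fingers are on its edges and it looks level. I'll carry it over high, above the jar, and lower it with a force guard.

Run:
```python
from ov import *
Q=np.array([.5096,-.2829,.2504])
env.move_straight(at(Q,-.042,0,.24),rate=.15)
o=[180,0,np.degrees(QS[2])]
env.goto(at(QS,.008,0,.24),o); st('over')
env.move_straight(at(QS,.008,0,.095),rate=.08)
env.dwell(.2); st('near')
P=[shot('side')]
cv2.imwrite('pics/near.png',cv2.resize(P[0]['image'][110:240,220:400],None,fx=4,fy=4,interpolation=cv2.INTER_CUBIC))
hit=env.move_straight(at(QS,.008,0,.063),rate=.015,force_limit=3); st(f'contact {hit}')
```

```text
over t 27.44 pos [0.5684 0.224  0.2399] F [-1.5 -0.4 -1.5] op 0.668 ff 50.0
near t 29.61 pos [0.5684 0.2249 0.0953] F [-0.4  0.6 -2.2] op 0.668 ff 50.0
contact True t 31.21 pos [0.5683 0.2248 0.0691] F [-0.9 -0.1  4.8] op 0.67 ff 50.0
```

View pics/near.png

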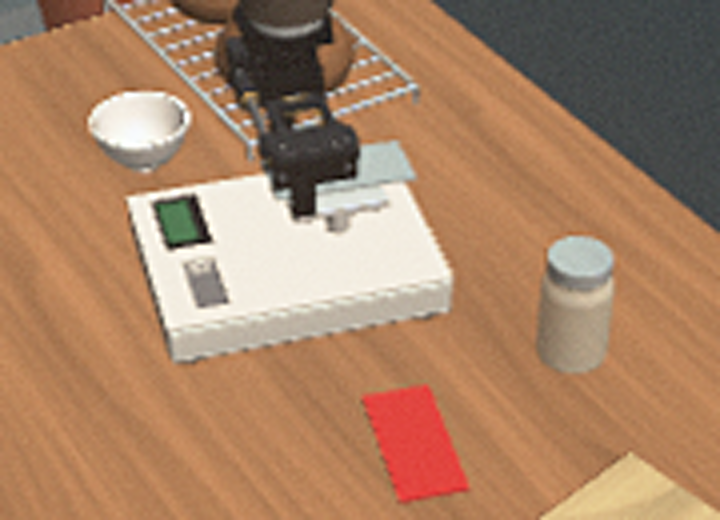

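Contact came at TCP z = 0.0691, against 0.069 predicted for a level pan. I'll release it and check.

Run:
```python
from ov import *
env.gripper_to(1.0); st('open')
env.move_straight(at(QS,.008,0,.16),rate=.08)
env.goto(at(QS,-.05,-.25,.25),[180,0,np.degrees(QS[2])]); env.dwell(.3)
P=[shot('top'),shot('side')]; c=at(QS,.05,0,.087); V=[]
for p in P:
    m,d,sc=mask(p,'pan',c); print(m.sum(),d,sc); V.append((p,m))
x,f=fit(V,box(.13,.06,0,.003),[c[0],c[1],QS[2],.085]); print(x,f,'in scale',R.from_euler('z',-QS[2]).apply(np.r_[x[:2]-QS[:2],0]),x[2]-QS[2])
po=[(toworld(x,rect(0,0,.13,.06,.003)),(255,0,0))]+scale_polys(QS,.014)[1:3]
cv2.imwrite('pics/placed.png',np.hstack([crop(P[0],[.56,.22,.05],po,90,100,4),crop(P[1],[.56,.22,.05],po,90,100,4)])); st()
```

```text
open t 32.0 pos [0.567  0.2241 0.0675] F [ 0.9 -0.8  0.8] op 0.999 ff 0.0
744.0 0.8474326624128142 0.73
517.0 65.71408608162112 0.83
[ 0.61095237  0.21319179 -0.24892865  0.08813463] 1.8016998767852783 in scale [0.05220977 0.00040977 0.        ] 0.02657134657117155
 t 34.87 pos [4.446e-01 2.000e-04 2.498e-01] F [-0.1 -0.4 -0.9] op 0.999 ff 0.0
```

View pics/placed.png

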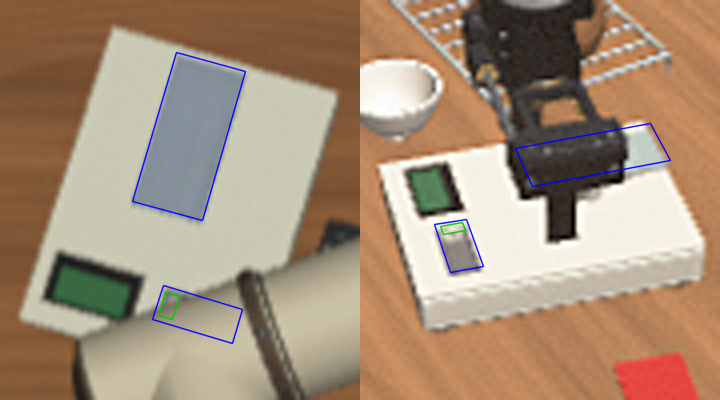

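In the top view the pan lies lengthways and about 2 mm from centre, and its level contact was confirmed when it touched down. The lock is at the display end of the slot, and the arm is clear. I'm handing it in.

```bash
python3 -c "
from h import *
print(env.close_job())"
```

```text
the job is handed in; nothing more can be done
None
```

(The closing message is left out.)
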